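Fit the bayonet intake filter on the compressor

TASK

Fit the new green-capped filter to the compressor's slanted bayonet port: feel for the slots in the collar with its lugs until they drop in, push it fully in against the spring, turn it a quarter turn clockwise and let it click home, then let go; never force it. Leave the old grey filter and everything else on the bench where they are.

Things in the scene. Friction and masses are not known exactly. Their poses are not given: they have to be found in the camera images.
- new_filter: New filter, green cap and fin, cream body, 0.09-0.14 kg, 86 mm tall. Origin: centre of the underside of its lug bar; z up towards the fin, x along bar and fin; a half turn about z makes no difference. Steel lug bar 40 (x) x 9 x 8 mm high, then a 17 mm neck, tapered at its foot, up to z 30, round body 60 mm diameter from z 30 to 54, fin above. It starts upright in a packing sleeve.
- filter_fin (a point): Middle of the new filter's grip fin, at z 70 mm on the filter's axis. The fin is 50 long (filter x) x 18 wide (filter y) mm, from z 54 to 86: pinch it across the 18 mm.
- sleeve_a: Fixed cardboard sleeve under the new filter: 72 x 72 mm block, 33 mm tall, with a 45 mm square hole; origin at the centre of its underside. The filter's body rests on its rim with the lug bar inside, 3 mm above the table: lift straight up 40 mm or more to clear it. The old filter stands in a like one.
- old_filter: Clogged old filter: same shape and frame as the new one, but grey cap and fin, brown body. It stands in its own sleeve and must be left alone.
- compressor: Fixed compressor; origin under the middle of its base, front to -x. Red tank 300 mm long (y), 120 mm diameter; above it a black housing 120 x 200 mm, top at 200 mm, its front edge 30 mm before the origin. The filter port leans out at the front. Over 80 N between filter and compressor counts as forcing.
- port (a point): Port origin: on its axis, in the upper face of a slotted steel plate 5 mm thick, 185 mm above the table. z points out along the axis, 35 degrees (0.61 rad) from vertical, leaning to the compressor's front; y is level, x slopes up towards the compressor's back. An aluminium collar, bore 46 mm, outer 62 mm, stands 8 mm proud of the plate (to z +8).
- port_slots (a point): Same point and axes as port. Plate opening: 21 mm square centre and two opposite slots, 45 x 14 mm overall, for the lug bar. The slots lie along x only roughly: the collar sits turned up to 0.4 rad either way about z, NOT shown in this pose. Red marks on the rim stand at the slots; or feel: the bar rests on the plate (z 0) and drops 5 mm within about 0.1 rad of them.
- port_home (a point): Where the filter's origin ends: on the port axis at z -13 mm, axes as port. Plunger spring: 4 N at z -5, 8 N at -13, 9.5 N at -16, 12.5 N at -22 where body meets collar (stop). Below -16 it turns, only clockwise from outside (negative about z), to a stop after 1.57 rad (+-0.15 play). Eased, it springs up to -13 and is held. Part-turned it stays in: may be regrasped.
- oil_bottle: Bystander: yellow bottle, 60 mm diameter, 170 mm tall; origin at the centre of its underside.
- grease_tin: Bystander: tin, 72 mm diameter, 70 mm tall; origin at the centre of its underside.
- screwdriver: Bystander: screwdriver lying on the table along its x; origin under its middle.
- mug: Bystander: blue mug, 76 mm diameter, 90 mm tall; origin at the centre of its underside.
- tape_measure: Bystander: yellow tape measure 70 x 40 x 65 mm; origin at the centre of its underside.
- wrench: Bystander: wrench lying on the table along its x.
- screw_bin: Bystander: open blue bin 120 x 100 x 50 mm; origin at the centre of its underside.

How it is judged:
By the outcome, as a careful person would: the job done as asked, in the order asked, and still so for the second after the job is handed in, with the robot touching nothing.
It also fails if it takes over 58 s, if anything falls off the work surface, if the arm or the gripper's body presses on something with over 40 N, if the wrist force passes 120 N, or if a joint passes its speed limit or range.

ROBOT

A 6-joint arm with a two-finger parallel gripper is mounted at the origin on the work surface. World frame = base frame: x ahead of the robot, y to its left, z up, the work surface at z = 0. Lengths are in m, angles in rad, forces in N, time in s.
With the tool pointing down it reaches from about 0.325 to 0.9 m from the base axis. Payload 3.5 kg.
Tool frame: the origin (TCP) lies between the finger pads; the fingertips stand 22 mm ahead of it and the grasp point (between the pads) lies 3 mm ahead of it (ctrl.tcp_to_tips is the distance from the TCP to the fingertips, in m); z points along the fingers, y is the direction in which the jaws open and shut (so a half turn about z gives the same grasp; the last joint's range is limited). The gripper opens to 85 mm and grips with 20 to 120 N. Pads are 22 mm wide; open, the fingers measure 114 mm over their backs; the gripper's body (76 mm by 85 mm) begins 54 mm behind the grasp point. The pads swing forward as they close: fully open they stand 13 mm farther back than shut.
Start: joints at [-1.318, 0.276, -0.026, 1.268, 0, 1.467], TCP at [0.218, -0.586, 0.253] pointing down, gripper open.
Joint ranges: [-3.12, 3.12], [-0.85, 1.88], [-1.08, 1.24], [-1.95, 2.15], [-1.57, 1.53], [-3.14, 3.14]. Speed limits (rad/s): [2.57, 2.57, 3.14, 3.14, 3.14, 3.14].

INTERFACE

Orientations are given as a rotation vector (axis times angle).
In Python, from plant import ctrl gives the robot as it stands.
- The arm moves only by the shell command python3 -m jog 'ROWS' [FORCE]. ROWS is JSON, a list of rows, each a list of 3 entries, a list of its own where there are three numbers: the shift along the tool's x, y, z in mm, then the turn, a rotation vector about the tool's x, y, z in rad, then the closure, from -1 (fully open) to 1 (shut). In form: [[[x, y, z], [rx, ry, rz], grip], ...]. A call has 1 to 5 rows; each row shifts and turns the commanded pose from where the row before left it, along the tool's axes as they then stand; what a row does not reach is not made up. A row lasts 1/12 s, in which the tool goes at most 41.7 mm and 7.16 degrees, less where a joint would pass 70% of its speed; a pose out of reach is approached as far as the arm can. A call is refused whole if a number of a shift passes 41.7 or a number of a turn 0.125, either way. A call with a gripper value outside its range is refused whole. The fingers move at their own pace and stop on an object; FORCE is the grip in N (left out, the last holds). Time passes only in rows, so rows that do not move let the fingers close. It gives the time, the measured TCP pose, the force and the opening at its end, in the units of the state.
- ctrl.get_state(): the state, without advancing time (a new reading comes with each control period).
- ctrl.capture(name): name is "side" or "top"; returns a dict with "pixels" (420x560x3 uint8, blue, green, red), "depth" (420x560 float32, m along the optical axis (not along the pixel's ray), 0 where there is no reading), "vertical_fov" (degrees; the focal length in pixels is half the picture's height over the tangent of half this angle, whatever the lens; pixels are square), "cx", "cy" (the principal point, pixels), "rvec" (rotation vector, rad) and "tvec" (3), from world to camera coordinates, as OpenCV has them. Camera axes: x right, y down, z forward; pixel columns grow to the right and rows downward; lengths in m; the calibration is good to about 2 mm. A picture is of the moment at which its call begins.
- ctrl.sign_off(): hands the job in, once; it reports no verdict.
The state is a dict: "t": time; "q": joint angles; "joint_velocities": joint speeds; "tau": joint torques, N m; "position": TCP position; "tcp_rot": TCP orientation; "force": force on the tool from outside, world axes, zero at the start; "wrist_torque": the same for the moment, N m; "width": finger opening in m.
Only numpy, scipy, OpenCV 4.12 (cv2) and the standard library are available. Lean on these libraries where they do the work, as an engineer would, in place of code of your own. Each camera call takes 0.05 s, during which the arm holds its last target. There are 200 camera calls.

## Working session

There is one attempt and no reset: what is moved stays moved. The work goes in short steps, Python scripts to look and compute and a shell command to move; the robot and the scene stay as the last step left them, time stands still between calls to the robot, and variables do not carry over. Pictures are saved under pics/ and viewed, about 8 in all and at most 12, crops included, and the job is handed in when it is done.

```bash
ls; mkdir -p pics
python3 - <<'E'
from plant import ctrl
import cv2,numpy as np
s=ctrl.get_state();print({k:np.round(v,3) for k,v in s.items()})
for n in("side","top"):
    c=ctrl.capture(n);cv2.imwrite(f"pics/{n}0.png",c["pixels"]);np.savez(f"/tmp/{n}0.npz",**c)
    R=cv2.Rodrigues(np.array(c["rvec"],float))[0];print(n,c["vertical_fov"],c["cx"],c["cy"],"cam pos",-R.T@np.array(c["tvec"]).ravel(),R[2])
E
```

```text
pics
{'t': np.float64(0.0), 'q': array([-1.318,  0.277, -0.028,  1.268,  0.   ,  1.467]), 'joint_velocities': array([-0.001, -0.001,  0.001,  0.001, -0.   ,  0.001]), 'tau': array([-1.0000e-03, -4.4551e+01,  2.9520e+01,  1.6000e-02, -0.0000e+00,
       -0.0000e+00]), 'position': array([ 0.218, -0.585,  0.252]), 'tcp_rot': array([-3.09 , -0.556,  0.   ]), 'force': array([0.46 , 0.033, 0.568]), 'wrist_torque': array([-0.026,  0.008,  0.047]), 'width': np.float64(0.086)}
side 56.624817512728036 279.8264026734978 212.88422614198112 cam pos [0.13333565 0.76511443 1.00965128] [ 0.3263416  -0.63305773 -0.70195375]
top 52.613297266016296 281.60852496624943 207.97691568666568 cam pos [ 0.23126028 -0.02532789  1.51592123] [ 0.19789856  0.02137871 -0.97998934]
```

View pics/side0.png

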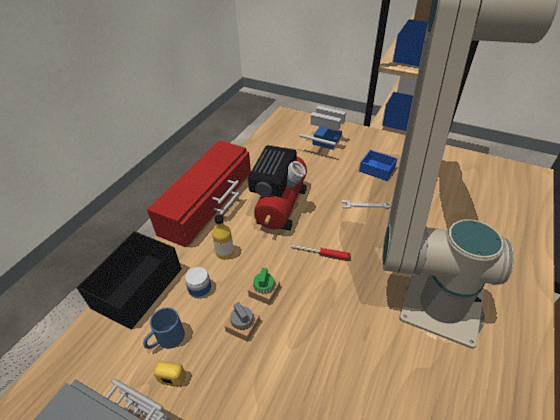

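View pics/top0.png

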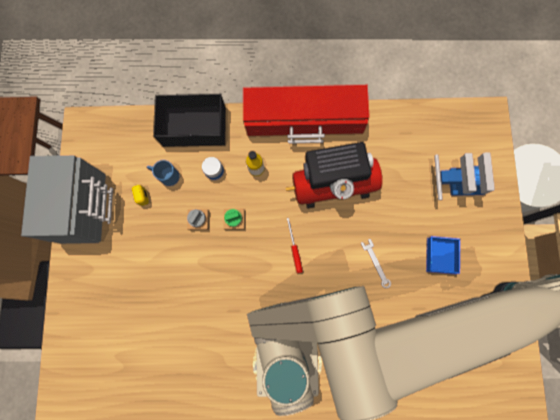

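The side view shows the green filter at (263,282), the old one at (241,317) and the port at (297,172). In the top view they are at (233,217), (198,217) and (343,188).

```bash
cat > h.py <<'E'
import cv2,numpy as np
from plant import ctrl
from scipy.spatial.transform import Rotation as Ro
def load(c):
    R=cv2.Rodrigues(np.array(c["rvec"],float))[0];t=np.array(c["tvec"],float).ravel()
    f=210/np.tan(np.radians(float(c["vertical_fov"]))/2)
    return R,t,f,float(c["cx"]),float(c["cy"])
def cloud(c):
    R,t,f,cx,cy=load(c);d=c["depth"];v,u=np.mgrid[:420,:560]
    P=np.stack([(u-cx)/f*d,(v-cy)/f*d,d],-1)
    P=(P-t)@R;P[d==0]=np.nan;return P
def proj(c,X):
    R,t,f,cx,cy=load(c);p=np.atleast_2d(X)@R.T+t
    return np.c_[p[:,0]/p[:,2]*f+cx,p[:,1]/p[:,2]*f+cy]
def ray(c,u,v,z):
    R,t,f,cx,cy=load(c);d=R.T@np.array([(u-cx)/f,(v-cy)/f,1]);o=-R.T@t
    return o+d*(z-o[2])/d[2]
E
python3 - <<'E'
from h import *
ims=[]
for n in("side","top"):
    c=dict(np.load(f"/tmp/{n}0.npz"));P=cloud(c);im=c["pixels"];h=cv2.cvtColor(im,cv2.COLOR_BGR2HSV)
    g=(h[...,0]>45)&(h[...,0]<80)&(h[...,1]>120)&(P[...,2]>.03)&(P[...,2]<.12)&(P[...,1]>-.1)
    Q=P[g];print(n,"green",len(Q),"z pct",np.percentile(Q[:,2],[5,50,95]))
    for a,b in((.05,.07),(.08,.1)):
        S=Q[(Q[:,2]>a)&(Q[:,2]<b)]
        if len(S)>4:
            (x,y),wh,an=cv2.minAreaRect((S[:,:2]*1000).astype(np.float32));w,V=np.linalg.eigh(np.cov(S[:,:2].T));print(a,len(S),S.mean(0),"rect",x,y,wh,an,"axis",np.arctan2(V[1,1],V[0,1]),np.sqrt(w))
    r=((h[...,0]<6)|(h[...,0]>174))&(h[...,1]>150)&(P[...,2]>.03)&(P[...,2]<.16)&(P[...,0]<.75)&(P[...,0]>.4)&(P[...,1]<.1)&(P[...,1]>-.35)
    S=P[r];S=S[S[:,2]>.1];print("tank",len(S),S.mean(0),np.nanmax(S[:,2]));w,V=np.linalg.eigh(np.cov(S[:,:2].T));print(np.arctan2(V[1,1],V[0,1]),np.sqrt(w*12), (S@[*V[:,1],0]).min(),(S@[*V[:,1],0]).max())
    k=(im.max(-1)<90)&(P[...,2]>.19)&(P[...,2]<.215)&(P[...,0]<.8)&(P[...,0]>.45)&(P[...,1]<.1)&(P[...,1]>-.35)
    print("housing",k.sum(),cv2.minAreaRect((P[k][:,:2]*1000).astype(np.float32)))
    u,v=(297,172) if n=="side" else (343,188)
    print("port px",np.round(P[v-8:v+9:4,u-8:u+9:4],3))
    a=cv2.resize(im[v-22:v+23,u-22:u+23],(390,390),interpolation=cv2.INTER_CUBIC)
    u,v=(263,282) if n=="side" else (233,217)
    b=cv2.resize(im[v-22:v+23,u-22:u+23],(390,200),interpolation=cv2.INTER_CUBIC)
    ims.append(np.vstack([a,b]))
cv2.imwrite("pics/crop1.png",np.hstack(ims))
E
```

```text
side green 338 z pct [0.05063094 0.05927396 0.09084431]
0.05 189 [0.5302081  0.20491181 0.05756458] rect 699.8865966796875 314.07574462890625 (506.3402099609375, 242.0978240966797) 9.732020378112793 axis -2.7226706033408083 [0.02614988 0.13178686]
0.08 102 [0.55655002 0.21347617 0.0876962 ] rect 708.568359375 321.578125 (492.95721435546875, 228.89089965820312) 11.310809135437012 axis -2.7640097911872803 [0.03530336 0.15099722]
tank 724 [ 0.57923109 -0.08648408  0.12225558] 0.14265300101690212
1.517216895186954 [0.08797665 0.23119709] -0.29649769409327814 0.0065160983504192575
housing 1187 ((632.742919921875, -170.36085510253906), (130.36122131347656, 202.93017578125), 7.317927837371826)
port px [[[ 0.583 -0.185  0.204]
  [ 0.576 -0.202  0.195]
  [ 0.567 -0.215  0.188]
  [ 0.556 -0.223  0.186]
  [ 0.586 -0.332  0.101]]

 [[ 0.576 -0.17   0.2  ]
  [ 0.582 -0.214  0.167]
  [ 0.561 -0.202  0.183]
  [ 0.553 -0.217  0.174]
  [ 0.578 -0.315  0.097]]

 [[ 0.574 -0.164  0.188]
  [ 0.558 -0.162  0.195]
  [ 0.555 -0.187  0.178]
  [ 0.543 -0.196  0.176]
  [ 0.575 -0.308  0.084]]

 [[ 0.573 -0.16
[... 887 characters left out ...]
17.01326751708984, 209.4261016845703), 9.124937057495117)
port px [[[ 0.587 -0.169  0.193]
  [ 0.585 -0.181  0.2  ]
  [ 0.582 -0.193  0.209]
  [ 0.582 -0.206  0.207]
  [ 0.59  -0.222  0.178]]

 [[ 0.571 -0.168  0.202]
  [ 0.573 -0.181  0.194]
  [ 0.577 -0.196  0.179]
  [ 0.574 -0.208  0.188]
  [ 0.571 -0.219  0.198]]

 [[ 0.56  -0.168  0.195]
  [ 0.562 -0.182  0.185]
  [ 0.563 -0.195  0.182]
  [   nan    nan    nan]
  [ 0.56  -0.219  0.191]]

 [[ 0.548 -0.168  0.191]
  [ 0.551 -0.182  0.179]
  [ 0.553 -0.196  0.166]
  [ 0.55  -0.208  0.178]
  [ 0.548 -0.22   0.185]]

 [[ 0.557 -0.178  0.092]
  [ 0.536 -0.181  0.182]
  [ 0.538 -0.195  0.177]
  [ 0.537 -0.207  0.177]
  [ 0.578 -0.247 -0.004]]]
```

View pics/crop1.png

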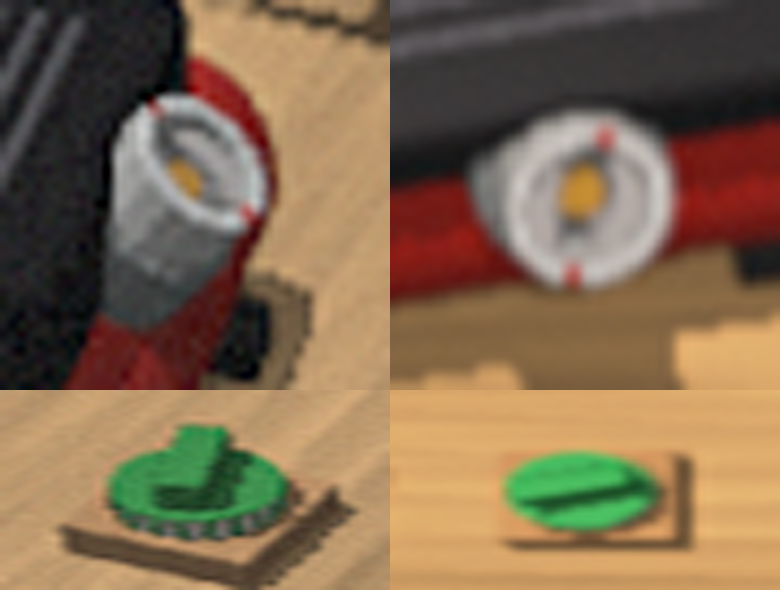

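The top crop shows the red marks near full-image pixels (345.8,182) and (342,197). The side crop shows the same marks near (292.9,162.3) and (303.6,174.5). The green fin is clear in both views. Next I'll triangulate the marks and fit the rim plane.

Run:
```python
from h import *
C={n:dict(np.load(f"/tmp/{n}0.npz")) for n in("side","top")}
guess={"side":[(292.9,162.3),(303.6,174.5)],"top":[(345.8,181.9),(342.1,197.4)]}
px={}
for n,c in C.items():
    im=c["pixels"].astype(int);red=np.clip(im[...,2]-np.maximum(im[...,0],im[...,1])-15,0,None)
    px[n]=[]
    for u,v in guess[n]:
        u0,v0=round(u),round(v);w=red[v0-2:v0+3,u0-2:u0+3].astype(float);vv,uu=np.mgrid[v0-2:v0+3,u0-2:u0+3]
        print(n,w.astype(int).tolist());px[n].append(((w*uu).sum()/w.sum(),(w*vv).sum()/w.sum()))
print(px)
Pm=[]
for i in(0,1):
    M=[]
    for n in("side","top"):
        R,t,f,cx,cy=load(C[n]);K=np.array([[f,0,cx],[0,f,cy],[0,0,1]]);M.append(K@np.c_[R,t])
    for q in (px,guess):
        X=cv2.triangulatePoints(M[0],M[1],np.array(q["side"][i]),np.array(q["top"][i])).ravel();X=X[:3]/X[3]
        e=[np.round(proj(C[n],X)-q[n][i],2).tolist() for n in C];print("mark",i,np.round(X,4),"reproj",e);Pm.append(X)
for a,b in((0,2),(1,3)):
    print("mid",(Pm[a]+Pm[b])/2,"dist",np.linalg.norm(Pm[a]-Pm[b]))
# rim plane from depth: grey bright pixels near
mid=(Pm[1]+Pm[3])/2;allS=[]
for n,c in C.items():
    P=cloud(c);im=c["pixels"].astype(int)
    g=(im.min(-1)>140)&(np.linalg.norm(P-mid,axis=-1)<.036)
    S=P[g]
    for k in range(6):
        m=S.mean(0);nv=np.linalg.svd(S-m)[2][2];nv*=np.sign(nv[2]);S=S[abs((S-m)@nv)<.004]
    print(n,len(S),m,nv,"tilt",np.arccos(nv[2]),"yaw",np.arctan2(-nv[1],-nv[0]))
# housing top edges (top view), pixels dark, cast on z=.2
c=C["top"];P=cloud(c);k=((c["pixels"].max(-1)<110)&(abs(P[...,2]-.2)<.008)&(abs(P[...,0]-.64)<.1)&(abs(P[...,1]+.17)<.15)).astype(np.uint8)
k=cv2.morphologyEx(k,cv2.MORPH_OPEN,np.ones((3,3)))
v,u=np.nonzero(k);B=np.array([ray(c,a,b,.2)[:2] for a,b in zip(u,v)]);print("housing",cv2.minAreaRect((B*1000).astype(np.float32)))
# back edge & front edge line fits
for nm,f in(("back",np.min),("front",np.max)):
    L=np.array([ray(c,a,f(v[u==a]),.2)[:2] for a in np.unique(u)[6:-6]],np.float32);l=cv2.fitLine(L,cv2.DIST_HUBER,0,.001,.001).ravel();print(nm,l,"yaw",np.arctan2(-l[0],l[1]) if l[1]>0 else np.arctan2(l[0],-l[1]))
```

```text
side [[0, 0, 0, 0, 0], [0, 30, 0, 0, 0], [0, 38, 24, 0, 0], [0, 1, 13, 0, 0], [0, 0, 0, 0, 0]]
side [[0, 0, 0, 0, 30], [0, 18, 0, 0, 28], [12, 70, 27, 11, 20], [0, 39, 60, 33, 20], [0, 15, 38, 21, 19]]
top [[0, 20, 17, 0, 0], [12, 55, 47, 4, 0], [12, 54, 46, 2, 0], [0, 14, 13, 0, 0], [0, 0, 0, 0, 0]]
top [[0, 0, 0, 0, 0], [0, 21, 27, 0, 0], [0, 48, 62, 7, 0], [1, 45, 57, 8, 0], [5, 19, 27, 9, 6]]
{'side': [(np.float64(292.3490566037736), np.float64(161.8490566037736)), (np.float64(304.2885032537961), np.float64(174.50325379609544))], 'top': [(np.float64(345.375), np.float64(181.44256756756758)), (np.float64(341.6812865497076), np.float64(197.5701754385965))]}
mark 0 [ 0.5784 -0.2006  0.2041] reproj [[[-0.05, -0.02]], [[0.01, 0.05]]]
mark 0 [ 0.5774 -0.2023  0.2014] reproj [[[-0.12, -0.03]], [[0.03, 0.11]]]
mark 1 [ 0.5314 -0.191   0.1729] reproj [[[-0.64, -0.18]], [[0.15, 0.57]]]
mark 1 [ 0.5333 -0.1924  0.1708] reproj [[[-0.32, -0.09]], [[0.07, 0.29]]]
mid [ 0.55491074 -0.19581477  0.18848329] dist 0.05723993015270545
mid [ 0.55536864 -0.1973759   0.18610913] dist 0.05454285537145273
side 52 [ 0.5527135  -0.18882293  0.18770956] [-0.56401806 -0.12434933  0.81634605] tilt 0.6157403881447496 yaw 0.2169990247841828
top 93 [ 0.55730106 -0.19683644  0.18796649] [-0.61014297 -0.07045574  0.78915242] tilt 0.6613685275382781 yaw 0.11496496663441705
housing ((641.770263671875, -178.9388427734375), (117.51834869384766, 200.08053588867188), 8.689278602600098)
back [ 0.14581384 -0.98931205  0.70068187 -0.19506812] yaw 0.14633556
front [ 0.14533241 -0.98938286  0.58619326 -0.17795576] yaw 0.14584894
```

```bash
cat >> h.py <<'E'
psi=.147;tl=np.radians(35)
n_=np.array([-np.sin(tl)*np.cos(psi),-np.sin(tl)*np.sin(psi),np.cos(tl)])
y_=np.array([-np.sin(psi),np.cos(psi),0]);x_=np.cross(y_,n_)
PR=np.c_[x_,y_,n_]
def delta(p,Rg):
    """shift (mm) and turn to goal, in present tool axes"""
    s=ctrl.get_state();R=Ro.from_rotvec(s["tcp_rot"])
    print("t",round(s["t"],2),"pos",np.round(s["position"],4),"F",np.round(s["force"],1),"w",round(s["width"],4),"q",np.round(s["q"],2))
    print("shift(tool) mm",np.round(R.inv().apply(p-s["position"])*1000,1),"turn(tool)",np.round((R.inv()*Rg).as_rotvec(),3))
def down(phi): # tool x at angle phi, z down
    x=np.array([np.cos(phi),np.sin(phi),0]);z=np.array([0,0,-1.]);return Ro.from_matrix(np.c_[x,np.cross(z,x),z])
E
python3 - <<'E'
from h import *
for n in("side","top"):
    c=dict(np.load(f"/tmp/{n}0.npz"));P=cloud(c);h=cv2.cvtColor(c["pixels"],cv2.COLOR_BGR2HSV)
    g=(h[...,0]>45)&(h[...,0]<80)&(h[...,1]>110)&(abs(P[...,0]-.5)<.06)&(abs(P[...,1]-.18)<.06)
    for nm,m,z in(("fin",g&(P[...,2]>.082),.089),("body",g&(P[...,2]<.07)&(P[...,2]>.05),.057)):
        v,u=np.nonzero(m);B=np.array([ray(c,a,b,z)[:2] for a,b in zip(u,v)]);(x,y),wh,an=cv2.minAreaRect((B*1000).astype(np.float32))
        print(n,nm,len(B),"rect",x,y,wh,an,"mean",B.mean(0),"circle",cv2.minEnclosingCircle((B*1000).astype(np.float32)))
    if n=="top":
        print(ray(c,343.53,189.5,.1916),ray(c,343.95,189.65,.1916))
delta(np.array([.498,.179,.083]),down(1.90))
E
```

```text
side fin 84 rect 493.9770202636719 186.47210693359375 (17.858543395996094, 50.171302795410156) 16.722623825073242 mean [0.4931259  0.18819342] circle ((495.29669189453125, 186.84010314941406), 25.117877960205078)
side body 183 rect 492.8075256347656 185.455810546875 (56.83864974975586, 53.631011962890625) 25.455890655517578 mean [0.49104459 0.18790271] circle ((493.81103515625, 185.98045349121094), 30.520109176635742)
top fin 76 rect 497.4625549316406 179.3921661376953 (18.85988998413086, 47.61436080932617) 17.8411808013916 mean [0.4978463  0.17955385] circle ((497.99908447265625, 179.52804565429688), 24.56931495666504)
top body 127 rect 496.89947509765625 178.863037109375 (57.06947708129883, 52.7241096496582) 0.3658756613731384 mean [0.49275207 0.17683182] circle ((496.83831787109375, 178.87045288085938), 29.846454620361328)
[ 0.55540634 -0.19526136  0.1916    ] [ 0.55488754 -0.19657896  0.1916    ]
t 0.1 pos [ 0.2175 -0.5852  0.2523] F [-0.3 -0.8  0.1] w 0.0851 q [-1.32  0.28 -0.03  1.27 -0.    1.47]
shift(tool) mm [ 529.1 -618.3  170.6] turn(tool) [-1.000e-03 -2.000e-03 -1.544e+00]
```

```bash
python3 -m jog '[[[0,0,0],[0,0,-0.117],-1],[[0,0,0],[0,0,-0.117],-1],[[0,0,0],[0,0,-0.117],-1],[[0,0,0],[0,0,-0.117],-1],[[0,0,0],[0,0,-0.117],-1]]'
python3 -m jog '[[[0,0,0],[0,0,-0.117],-1],[[0,0,0],[0,0,-0.117],-1],[[0,0,0],[0,0,-0.117],-1],[[0,0,0],[0,0,-0.117],-1],[[0,0,0],[0,0,-0.117],-1]]' >/dev/null
python3 -m jog '[[[0,0,0],[0,0,-0.117],-1],[[0,0,0],[0,0,-0.117],-1],[[0,0,0],[0,0,-0.117],-1],[[32,25,0],[0,0,0],-1],[[32,25,0],[0,0,0],-1]]'
python3 -m jog '[[[32,25,0],[0,0,0],-1],[[32,25,0],[0,0,0],-1],[[32,25,0],[0,0,0],-1],[[32,25,0],[0,0,0],-1],[[32,25,0],[0,0,0],-1]]' >/dev/null
python3 -m jog '[[[32,25,0],[0,0,0],-1],[[32,25,0],[0,0,0],-1],[[32,25,0],[0,0,0],-1],[[32,25,0],[0,0,0],-1],[[32,25,0],[0,0,0],-1]]' >/dev/null
python3 -m jog '[[[32,25,0],[0,0,0],-1],[[32,25,0],[0,0,0],-1],[[32,25,0],[0,0,0],-1],[[32,25,0],[0,0,0],-1],[[32,25,0],[0,0,0],-1]]'
python3 -m jog '[[[32,25,0],[0,0,0],-1],[[32,25,0],[0,0,0],-1],[[32,25,0],[0,0,0],-1],[[0,0,25],[0,0,0],-1],[[0,0,25],[0,0,0],-1]]'
python3 - <<'E'
from h import *
delta(np.array([.497,.181,.083]),down(1.88))
ims=[]
for n in("side","top"):
    c=ctrl.capture(n);np.savez(f"/tmp/{n}1.npz",**c);s=ctrl.get_state()
    u,v=np.round(proj(c,s["position"])[0]).astype(int);print(n,u,v)
    a=cv2.resize(c["pixels"][v-40:v+60,u-50:u+50],(400,400),interpolation=cv2.INTER_CUBIC);ims.append(a)
cv2.imwrite("pics/above.png",np.hstack(ims))
E
```

```text
t: 0.52
position: [0.2176, -0.5854, 0.2526]
tcp_rot: [-2.795, -1.431, -0.0]
force: [1.1, -0.2, 0.0]
width: 0.0855
t: 1.35
position: [0.2457, -0.51, 0.2522]
tcp_rot: [-1.86, -2.531, -0.001]
force: [1.1, 0.6, 0.4]
width: 0.0853
t: 2.6
position: [0.459, 0.0631, 0.2531]
tcp_rot: [1.856, 2.534, -0.0]
force: [1.3, -0.3, 0.5]
width: 0.0853
t: 3.02
position: [0.5038, 0.1778, 0.204]
tcp_rot: [1.85, 2.535, 0.005]
force: [-0.9, 0.2, -0.4]
width: 0.0853
t 3.02 pos [0.5038 0.1778 0.204 ] F [-0.9  0.2 -0.4] w 0.0853 q [ 0.22  0.15 -0.3   1.12  0.    1.48]
shift(tool) mm [  5.1  -6.  121. ] turn(tool) [0.005 0.    0.001]
side 261 248
top 228 209
```

View pics/above.png

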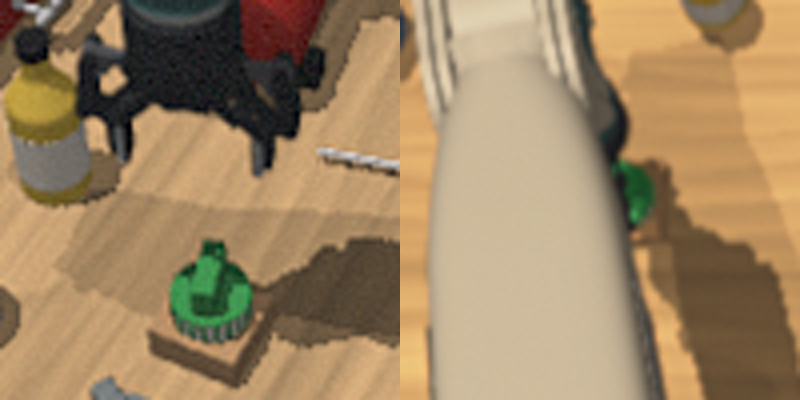

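Run:
```python
from h import *
c=dict(np.load("/tmp/side1.npz"));s=ctrl.get_state();R=Ro.from_rotvec(s["tcp_rot"])
for zz in(0,9,15):
    for y in(-57,-42.5,0,42.5,57):
        p=proj(c,s["position"]+R.apply([0,y/1000,zz/1000]))[0];print(zz,y,np.round((p-[211,208])*4,0))
P=cloud(c)
# depth-based: gripper dark points near tips
im=c["pixels"];m=(im.max(-1)<110)&(np.linalg.norm(P-s["position"],axis=-1)<.12)
Q=R.inv().apply(P[m]-s["position"])*1000
for lo,hi in((-60,-45),(-40,-20),(-15,0),(0,15),(5,25)):
    k=(Q[:,2]>lo)&(Q[:,2]<hi);S=Q[k];print(lo,hi,k.sum(),"y",np.round(np.percentile(S[:,1],[2,50,98]),1),"x",np.round(np.percentile(S[:,0],[2,50,98]),1)) if k.sum() else 0
```

```text
0 -57 [283. 165.]
0 -42.5 [262. 163.]
0 0 [200. 157.]
0 42.5 [139. 151.]
0 57 [118. 149.]
9 -57 [283. 174.]
9 -42.5 [262. 171.]
9 0 [201. 165.]
9 42.5 [140. 160.]
9 57 [120. 157.]
15 -57 [283. 179.]
15 -42.5 [262. 177.]
15 0 [201. 171.]
15 42.5 [141. 165.]
15 57 [121. 163.]
-60 -45 163 y [-67.2 -30.4  76.3] x [-8.8  8.9 17.1]
-40 -20 43 y [-52.2  48.6  60.3] x [-4.7  8.8 13. ]
-15 0 33 y [-49.6  49.2  60. ] x [-1.8  8.6 12.8]
0 15 1 y [49.1 49.1 49.1] x [5.2 5.2 5.2]
```

```bash
python3 -m jog '[[[5,-5,40],[0,0,0],-1],[[0,0,0],[0,0,0],-1],[[0,0,0],[0,0,0],-1],[[0,0,0],[0,0,0],-1]]'
python3 - <<'E'
from h import *
c=ctrl.capture("side");s=ctrl.get_state();R=Ro.from_rotvec(s["tcp_rot"]);P=cloud(c)
delta(np.array([.497,.181,.083]),down(1.88));print(s["joint_velocities"])
im=c["pixels"];u,v=np.round(proj(c,s["position"])[0]).astype(int)
h=cv2.cvtColor(im,cv2.COLOR_BGR2HSV)
a=cv2.resize(im[v-35:v+40,u-40:u+40],(800,750),interpolation=cv2.INTER_CUBIC)
for y in(-57,-42.5,0,42.5,57):
    p=proj(c,s["position"]+R.apply([0,y/1000,.009]))[0];cv2.circle(a,tuple(int(t) for t in (p-[u-40,v-35])*10+4.5),4,(255,0,255),-1)
for X in ([.497,.181,.089],[.4975,.179,.089],[.489,.184,.089]):
    p=proj(c,np.array(X))[0];cv2.circle(a,tuple(int(t) for t in (p-[u-40,v-35])*10+4.5),4,(0,255,255),-1)
cv2.imwrite("pics/ab2.png",a[:600])
E
```

```text
t: 3.45
position: [0.4964, 0.1781, 0.165]
tcp_rot: [1.857, 2.532, 0.002]
force: [0.1, -0.1, 1.2]
width: 0.0852
t 3.5 pos [0.4973 0.1783 0.1658] F [ 0.9 -0.2  0.1] w 0.0856 q [ 0.22  0.17 -0.36  1.04 -0.    1.49]
shift(tool) mm [ 2.7  0.2 82.8] turn(tool) [ 0.004  0.    -0.004]
[-0.00017854 -0.00600972  0.01370659 -0.00717999 -0.00015967  0.00237274]
```

View pics/ab2.png

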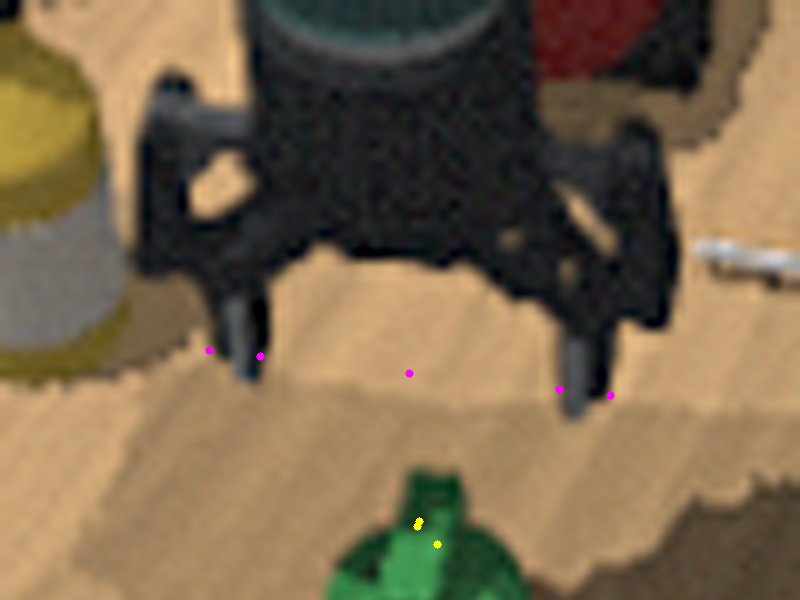

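The side view shows the fingers matching the prediction sideways, at (260,357) and (558,390), but about 2 px low. That explains the disagreement between the side and top casts, so I trust the top camera: filter at about (0.4975, 0.1795).

```bash
python3 -m jog '[[[1.3,0.2,30],[0,0,0],-1],[[0,0,30],[0,0,0],-1],[[0,0,15],[0,0,0],-1],[[0,0,7],[0,0,0],-1],[[0,0,0],[0,0,0],-1]]'
python3 -m jog '[[[0,0,0],[0,0,0],1],[[0,0,0],[0,0,0],1],[[0,0,0],[0,0,0],1],[[0,0,0],[0,0,0],1],[[0,0,0],[0,0,0],1]]' 80
python3 -m jog '[[[0,0,0],[0,0,0],1],[[0,0,0],[0,0,0],1],[[0,0,0],[0,0,0],1]]'
python3 -c "
from h import *
delta(np.array([.4975,.1795,.083]),down(1.88))"
```

```text
t: 3.92
position: [0.4957, 0.1794, 0.0815]
tcp_rot: [1.858, 2.534, -0.0]
force: [-0.3, 0.2, 0.5]
width: 0.0856
t: 4.33
position: [0.4959, 0.1798, 0.0822]
tcp_rot: [1.856, 2.533, 0.002]
force: [-0.6, -0.7, -0.8]
width: 0.0255
t: 4.58
position: [0.496, 0.1798, 0.0822]
tcp_rot: [1.856, 2.533, 0.002]
force: [-0.6, 0.3, 5.6]
width: 0.0168
t 4.58 pos [0.496  0.1798 0.0822] F [-0.6  0.3  5.6] w 0.0168 q [ 0.23  0.26 -0.45  0.87 -0.    1.49]
shift(tool) mm [-0.7  1.3 -0.8] turn(tool) [ 0.002  0.    -0.003]
```

```bash
cat >> h.py <<'E'
port=np.array([.5597,-.1953,.185]);D=.0792
def goalR(a): # filter x (=-tool x) at angle a about port z
    s=x_*np.cos(a)+y_*np.sin(a);return Ro.from_matrix(np.c_[-s,np.cross(-n_,-s),-n_])
def pf():
    """filter pose in port frame"""
    s=ctrl.get_state();R=Ro.from_rotvec(s["tcp_rot"]);p=s["position"]+R.apply([0,0,D])
    l=PR.T@(p-port)*1000;X=PR.T@R.apply([-1,0,0]);Z=PR.T@R.apply([0,0,-1])
    print("t",round(s["t"],2),"filter in port mm",np.round(l,1),"ang",np.round(np.arctan2(X[1],X[0]),3),"tilt",np.round(Z[:2],3),"F port",np.round(PR.T@s["force"],1),"T port",np.round(PR.T@s["wrist_torque"],2),"w",round(s["width"],4),"q6",round(s["q"][5],2))
E
python3 -m jog '[[[0,0,-10],[0,0,0],1],[[0,0,-30],[0,0,0],1],[[0,0,-40],[0,0,0],1],[[0,0,-40],[0,0,0],1],[[0,0,-40],[0,0,0],1]]'
python3 -m jog '[[[0,0,-40],[0,0,0],1],[[0,0,-25],[0,0,0],1],[[0,0,0],[0,0,0],1],[[0,0,0],[0,0,0],1],[[0,0,0],[0,0,0],1]]'
python3 - <<'E'
from h import *
delta(port+(.080+D)*n_,goalR(-.295))
ims=[]
for n in("side","top"):
    c=ctrl.capture(n);np.savez(f"/tmp/{n}2.npz",**c);s=ctrl.get_state();R=Ro.from_rotvec(s["tcp_rot"])
    P=cloud(c);h=cv2.cvtColor(c["pixels"],cv2.COLOR_BGR2HSV)
    g=(h[...,0]>45)&(h[...,0]<80)&(h[...,1]>110)&(np.linalg.norm(P-s["position"],axis=-1)<.1)
    Q=R.inv().apply(P[g]-s["position"])*1000;print(n,g.sum(),np.round(np.percentile(Q,[3,50,97],axis=0),1).tolist())
    u,v=np.round(proj(c,s["position"]+R.apply([0,0,.03]))[0]).astype(int)
    a=cv2.resize(c["pixels"][v-25:v+25,u-25:u+25],(400,400),interpolation=cv2.INTER_CUBIC)
    for zz in(0,79.2):
        q=(proj(c,s["position"]+R.apply([0,0,zz/1000]))[0]-[u-25,v-25])*8+3.5;cv2.circle(a,(int(q[0]),int(q[1])),3,(255,0,255),-1)
    ims.append(a)
cv2.imwrite("pics/held.png",np.hstack(ims))
E
```

```text
t: 5.0
position: [0.4938, 0.1793, 0.2424]
tcp_rot: [-1.856, -2.533, 0.003]
force: [1.2, -0.0, -1.3]
width: 0.0166
t: 5.42
position: [0.4942, 0.1794, 0.305]
tcp_rot: [-1.856, -2.533, 0.003]
force: [0.2, 0.4, -2.0]
width: 0.0164
t 5.42 pos [0.4942 0.1794 0.305 ] F [ 0.2  0.4 -2. ] w 0.0164 q [ 0.23  0.08 -0.16  1.34  0.    1.49]
shift(tool) mm [-362.5 -140.6  -10.1] turn(tool) [-0.487 -0.424 -1.08 ]
side 287 [[-11.4, -27.2, -8.5], [17.7, -1.3, 22.2], [31.6, 24.3, 35.5]]
top 52 [[-27.9, -22.8, -9.2], [-21.0, -7.1, 20.1], [-12.6, 6.6, 27.0]]
```

View pics/held.png

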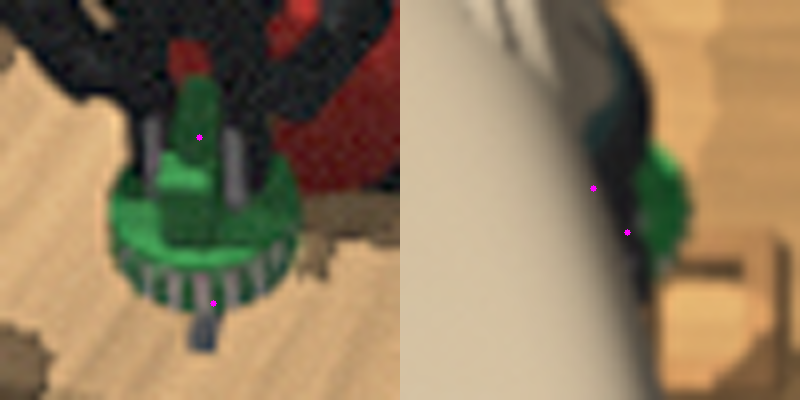

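The held view shows the filter gripped upright and roughly central: fin at (195,120), lug bar at (203,335).

```bash
python3 -m jog '[[[-20,-8,-1],[0,0,0],1],[[-36,-14,-1],[0,0,0],1],[[-36,-14,-1],[0,0,0],1],[[-36,-14,-1],[0,0,0],1],[[-36,-14,-1],[0,0,0],1]]' >/dev/null
python3 -m jog '[[[-36,-14,-1],[0,0,0],1],[[-36,-14,-1],[0,0,0],1],[[-36,-14,-1],[0,0,0],1],[[-36,-14,-1],[0,0,0],1],[[-36,-14,-1],[0,0,0],1]]'
python3 -m jog '[[[-18,-7,0],[0,0,0],1],[[0,0,0],[-0.0443,-0.0385,-0.0982],1],[[0,0,0],[-0.0443,-0.0385,-0.0982],1],[[0,0,0],[-0.0443,-0.0385,-0.0982],1],[[0,0,0],[-0.0443,-0.0385,-0.0982],1]]' >/dev/null
python3 -m jog '[[[0,0,0],[-0.0443,-0.0385,-0.0982],1],[[0,0,0],[-0.0443,-0.0385,-0.0982],1],[[0,0,0],[-0.0443,-0.0385,-0.0982],1],[[0,0,0],[-0.0443,-0.0385,-0.0982],1],[[0,0,0],[-0.0443,-0.0385,-0.0982],1]]' >/dev/null
python3 -m jog '[[[0,0,0],[-0.0443,-0.0385,-0.0982],1],[[0,0,0],[-0.0443,-0.0385,-0.0982],1],[[0,0,0],[0,0,0],1],[[0,0,0],[0,0,0],1],[[0,0,0],[0,0,0],1]]'
python3 - <<'E'
from h import *
pf();delta(port+(.020+D)*n_,goalR(-.295))
ims=[]
for n in("side","top"):
    c=ctrl.capture(n);np.savez(f"/tmp/{n}3.npz",**c)
    u,v=np.round(proj(c,port+.03*n_)[0]).astype(int)
    a=cv2.resize(c["pixels"][v-35:v+35,u-35:u+35],(400,400),interpolation=cv2.INTER_CUBIC);k=400/70
    for X in(port+.008*n_,port+.008*n_+.023*x_,port+.008*n_-.023*x_,port+.08*n_):
        q=(proj(c,X)[0]-[u-35,v-35])*k+k/2-.5;cv2.circle(a,(int(q[0]),int(q[1])),3,(255,0,255),-1)
    ims.append(a)
cv2.imwrite("pics/overport.png",np.hstack(ims))
E
```

```text
t: 6.35
position: [0.4695, -0.19, 0.3142]
tcp_rot: [-1.855, -2.531, 0.001]
force: [0.4, -0.0, -2.0]
width: 0.017
t: 7.6
position: [0.4695, -0.2078, 0.3152]
tcp_rot: [0.191, 2.533, 0.179]
force: [-0.0, 0.3, -1.9]
width: 0.0164
t 7.6 filter in port mm [ 0.1  1.  79.7] ang -0.298 tilt [-0.    -0.002] F port [-1.1  0.3 -1.6] T port [0.   0.72 0.03] w 0.0164 q6 -0.55
t 7.6 pos [ 0.4695 -0.2078  0.3152] F [-0.   0.3 -1.9] w 0.0164 q [-0.8  -0.23 -0.53  0.88  0.48 -0.55]
shift(tool) mm [-0.2 -0.9 59.7] turn(tool) [ 0.002 -0.    -0.003]
```

View pics/overport.png

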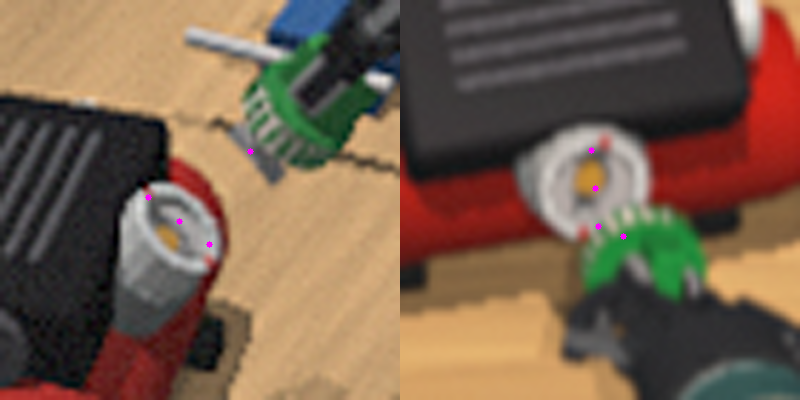

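In the overport view the side crop has the lug bar near (257,153), within about 1 px of prediction. The top crop has the collar centre at (594,187), predicted (595,188). I'll go in gently.

```bash
python3 -m jog '[[[0,-1,30],[0,0,0],1],[[0,0,25],[0,0,0],1],[[0,0,10],[0,0,0],1],[[0,0,0],[0,0,0],1],[[0,0,0],[0,0,0],1]]' >/dev/null; python3 -c "from h import *;pf()"
python3 -m jog '[[[0,0,4],[0,0,0],1],[[0,0,3],[0,0,0],1],[[0,0,2],[0,0,0],1],[[0,0,2],[0,0,0],1],[[0,0,1],[0,0,0],1]]'; python3 -c "from h import *;pf()"
```

```text
t 8.12 filter in port mm [ 0.9  0.5 14.9] ang -0.295 tilt [-0.001 -0.003] F port [ 0.2 -0.3  0. ] T port [-0.01  0.73 -0.04] w 0.0168 q6 -0.48
t: 8.53
position: [0.5136, -0.2026, 0.2534]
tcp_rot: [0.188, 2.53, 0.177]
force: [0.8, -0.2, -0.3]
width: 0.0166
t 8.53 filter in port mm [ 1.2 -0.4  3.6] ang -0.295 tilt [-0.003 -0.001] F port [ 0.4 -0.3 -0.7] T port [-0.02  0.78 -0.01] w 0.0166 q6 -0.46
```

```bash
python3 -m jog '[[[1,-0.3,1.5],[0,0,0],1],[[0,0,1.5],[0,0,0],1],[[0,0,1],[0,0,0],1],[[0,0,1],[0,0,0],1],[[0,0,0],[0,0,0],1]]' >/dev/null; python3 -c "from h import *;pf()"
python3 -m jog '[[[0,0,1],[0,0,0],1],[[0,0,1],[0,0,0],1],[[0,0,1],[0,0,0],1],[[0,0,0],[0,0,0],1]]'>/dev/null; python3 -c "from h import *;pf()"
```

```text
t 8.95 filter in port mm [ 0.2 -0.4 -0.6] ang -0.296 tilt [-0.002 -0.001] F port [-3.8  2.4 11.5] T port [0.53 1.43 0.01] w 0.0165 q6 -0.46
t 9.28 filter in port mm [ 2.3 -0.9 -1.9] ang -0.294 tilt [-0.005  0.   ] F port [-2.6  3.9 19.8] T port [1.16 1.7  0.2 ] w 0.0171 q6 -0.46
```

```bash
python3 -m jog '[[[0,0,-1.5],[0,0,0],1],[[0,0,0],[0,0,0.04],1],[[0,0,0],[0,0,0.04],1],[[0,0,0],[0,0,0],1]]' >/dev/null; python3 -c "from h import *;pf()"
python3 -m jog '[[[0,0,0],[0,0,0.04],1],[[0,0,0],[0,0,0.04],1],[[0,0,0],[0,0,0],1]]' >/dev/null; python3 -c "from h import *;pf()"
python3 -m jog '[[[0,0,0],[0,0,-0.05],1],[[0,0,0],[0,0,-0.05],1],[[0,0,0],[0,0,-0.06],1],[[0,0,0],[0,0,-0.04],1],[[0,0,0],[0,0,0],1]]' >/dev/null; python3 -c "from h import *;pf()"
python3 -m jog '[[[0,0,0],[0,0,-0.04],1],[[0,0,0],[0,0,-0.04],1],[[0,0,0],[0,0,0],1]]' >/dev/null; python3 -c "from h import *;pf()"
```

```text
t 9.62 filter in port mm [ 1.  1. -3.] ang -0.375 tilt [-0.005 -0.004] F port [1.2 4.4 0.7] T port [0.96 0.17 0.05] w 0.0164 q6 -0.38
t 9.87 filter in port mm [ 1.5  1.7 -3.1] ang -0.454 tilt [-0.006 -0.006] F port [2.3 5.2 1.8] T port [ 1.37 -0.13  0.14] w 0.0167 q6 -0.3
t 10.28 filter in port mm [ 0.8  1.3 -3.3] ang -0.254 tilt [-0.005 -0.005] F port [2.5 5.1 0.4] T port [ 1.25 -0.02 -0.1 ] w 0.0167 q6 -0.5
t 10.53 filter in port mm [ 1.1  2.6 -3.3] ang -0.175 tilt [-0.006 -0.007] F port [3.1 7.7 0.4] T port [ 1.94 -0.32 -0.23] w 0.0169 q6 -0.58
```

```bash
python3 -m jog '[[[0,0,0],[0,0,0.05],1],[[0,0,0],[0,0,0.05],1],[[0,0,0],[0,0,0.05],1],[[0,1.5,0],[0,0,0],1],[[0,0,0],[0,0,0],1]]' >/dev/null; python3 -c "from h import *;pf()"
python3 -m jog '[[[0,0,1],[0,0,0],1],[[0,0,1],[0,0,0],1],[[0,0,1],[0,0,0],1],[[0,0,0],[0,0,0],1]]' >/dev/null; python3 -c "from h import *;pf()"
```

```text
t 10.95 filter in port mm [ 0.6  0.7 -3.1] ang -0.324 tilt [-0.002  0.   ] F port [ 1.   0.3 -1.8] T port [0.22 0.33 0.03] w 0.0166 q6 -0.43
t 11.28 filter in port mm [ 0.6  0.8 -5.9] ang -0.325 tilt [-0.002 -0.   ] F port [0.5 0.4 1.9] T port [0.18 0.53 0.03] w 0.0167 q6 -0.42
```

Through the plate at z -5.9 with negligible lateral force. I'll push on against the spring.

```bash
python3 -m jog '[[[0,0,2],[0,0,0],1],[[0,0,2],[0,0,0],1],[[0,0,2],[0,0,0],1],[[0,0,0],[0,0,0],1]]' >/dev/null; python3 -c "from h import *;pf()"
python3 -m jog '[[[0,0,2],[0,0,0],1],[[0,0,2],[0,0,0],1],[[0,0,1],[0,0,0],1],[[0,0,0],[0,0,0],1]]' >/dev/null; python3 -c "from h import *;pf()"
```

```text
t 11.62 filter in port mm [  0.6   0.8 -12.1] ang -0.325 tilt [-0.003 -0.   ] F port [0.2 0.3 5.7] T port [ 0.13  0.73 -0.  ] w 0.0172 q6 -0.42
t 11.95 filter in port mm [  0.7   0.8 -16.8] ang -0.325 tilt [-0.003 -0.   ] F port [-1.8  0.8  8.7] T port [ 0.2   0.73 -0.03] w 0.0168 q6 -0.41
```

```bash
python3 -m jog '[[[0,0,1.5],[0,0,0],1],[[0,0,1.5],[0,0,0],1],[[0,0,1],[0,0,0],1],[[0,0,0],[0,0,0],1]]' >/dev/null; python3 -c "from h import *;pf()"
python3 -m jog '[[[0,0,1],[0,0,0],1],[[0,0,1],[0,0,0],1],[[0,0,0],[0,0,0],1]]' >/dev/null; python3 -c "from h import *;pf()"
```

```text
t 12.28 filter in port mm [  1.2   0.9 -20.4] ang -0.325 tilt [-0.003 -0.001] F port [-1.5  2.  10.4] T port [ 0.42  0.82 -0.05] w 0.0165 q6 -0.41
t 12.53 filter in port mm [  1.3   0.9 -21.5] ang -0.326 tilt [-0.003 -0.   ] F port [-3.5  3.  22.8] T port [ 0.83  1.36 -0.1 ] w 0.0167 q6 -0.4
```

Stop felt near −21.5, as specified. I'll ease 2 mm to free the body from the collar and turn clockwise.

```bash
python3 -m jog '[[[0,0,-2],[0,0,0],1],[[0,0,0],[0,0,0.05],1],[[0,0,0],[0,0,0.08],1],[[0,0,0],[0,0,0.08],1],[[0,0,0],[0,0,0],1]]' >/dev/null; python3 -c "from h import *;pf()"
python3 -m jog '[[[0,0,0],[0,0,0.08],1],[[0,0,0],[0,0,0.08],1],[[0,0,0],[0,0,0.08],1],[[0,0,0],[0,0,0],1]]' >/dev/null; python3 -c "from h import *;pf()"
```

```text
t 12.95 filter in port mm [  1.6   0.5 -20.3] ang -0.537 tilt [-0.004  0.   ] F port [-1.2  0.6 11.2] T port [ 0.28  0.72 -0.06] w 0.0165 q6 -0.19
t 13.28 filter in port mm [  1.5  -0.  -20.2] ang -0.777 tilt [-0.004  0.001] F port [-0.7 -0.4 10.5] T port [0.02 0.73 0.  ] w 0.0168 q6 0.05
```

```bash
python3 -m jog '[[[0,0,0],[0,0,0.09],1],[[0,0,0],[0,0,0.09],1],[[0,0,0],[0,0,0.09],1],[[0,0,0],[0,0,0.09],1],[[0,0,0],[0,0,0],1]]' >/dev/null; python3 -c "from h import *;pf()"
python3 -m jog '[[[0,0,0],[0,0,0.09],1],[[0,0,0],[0,0,0.09],1],[[0,0,0],[0,0,0.09],1],[[0,0,0],[0,0,0.09],1],[[0,0,0],[0,0,0],1]]' >/dev/null; python3 -c "from h import *;pf()"
python3 -m jog '[[[0,0,0],[0,0,0.06],1],[[0,0,0],[0,0,0.06],1],[[0,0,0],[0,0,0.05],1],[[0,0,0],[0,0,0],1]]' >/dev/null; python3 -c "from h import *;pf()"
```

```text
t 13.7 filter in port mm [  1.4  -0.2 -20.3] ang -1.138 tilt [-0.003  0.002] F port [-1.4 -0.8  9.8] T port [-0.04  0.89  0.04] w 0.0167 q6 0.41
t 14.12 filter in port mm [  1.3  -0.3 -20.3] ang -1.498 tilt [-0.003  0.002] F port [ 0.2 -0.   9.5] T port [-0.12  0.92  0.03] w 0.0169 q6 0.77
t 14.45 filter in port mm [  1.2  -0.3 -20.3] ang -1.667 tilt [-0.003  0.002] F port [-1.7 -0.7 10.2] T port [-0.12  0.88 -0.01] w 0.0167 q6 0.93
```

```bash
python3 -m jog '[[[0,0,0],[0,0,0.05],1],[[0,0,0],[0,0,0.05],1],[[0,0,0],[0,0,0.04],1],[[0,0,0],[0,0,0],1]]' >/dev/null; python3 -c "from h import *;pf()"
python3 -m jog '[[[0,0,0],[0,0,0.04],1],[[0,0,0],[0,0,0.04],1],[[0,0,0],[0,0,0],1]]' >/dev/null; python3 -c "from h import *;pf()"
```

```text
t 14.78 filter in port mm [  1.2  -0.2 -20.3] ang -1.806 tilt [-0.003  0.002] F port [-1.9 -0.6 10.2] T port [-0.05  0.9   0.05] w 0.0166 q6 1.07
t 15.03 filter in port mm [  1.2  -0.2 -20.3] ang -1.886 tilt [-0.003  0.002] F port [-0.8 -1.  10.4] T port [-0.06  0.93  0.06] w 0.0168 q6 1.15
```

```bash
python3 -m jog '[[[0,0,0],[0,0,0.04],1],[[0,0,0],[0,0,0],1]]' >/dev/null; python3 -c "from h import *;pf()"
python3 -m jog '[[[0,0,0],[0,0,0.04],1],[[0,0,0],[0,0,0],1]]' >/dev/null; python3 -c "from h import *;pf()"
python3 -m jog '[[[0,0,0],[0,0,0.03],1],[[0,0,0],[0,0,0],1]]' >/dev/null; python3 -c "from h import *;pf()"
```

```text
t 15.2 filter in port mm [  0.8  -0.  -20.3] ang -1.926 tilt [-0.002  0.002] F port [-1.9 -0.1 10.3] T port [-0.03  1.06  0.12] w 0.017 q6 1.19
t 15.37 filter in port mm [  0.1   0.4 -20.4] ang -1.967 tilt [-0.001  0.001] F port [-2.7  0.3 12.8] T port [0.15 1.35 0.14] w 0.0168 q6 1.23
t 15.53 filter in port mm [ -0.4   0.7 -20.5] ang -1.997 tilt [-0.  0.] F port [-3.8  1.4 13.5] T port [0.28 1.49 0.13] w 0.0164 q6 1.26
```

The turn is meeting the stop, with lateral force and torque rising near −1.95, about 1.6 rad from the slots. I'll relax the turn slightly and ease up.

```bash
python3 -m jog '[[[0,0,0],[0,0,-0.04],1],[[0,0,-2],[0,0,0],1],[[0,0,-2],[0,0,0],1],[[0,0,0],[0,0,0],1]]' >/dev/null; python3 -c "from h import *;pf()"
python3 -m jog '[[[0,0,-1.5],[0,0,0],1],[[0,0,-1],[0,0,0],1],[[0,0,0],[0,0,0],1]]' >/dev/null; python3 -c "from h import *;pf()"
python3 -m jog '[[[0,0,-1],[0,0,0],1],[[0,0,0],[0,0,0],1],[[0,0,0],[0,0,0],1]]' >/dev/null; python3 -c "from h import *;pf()"
```

```text
t 15.87 filter in port mm [ -0.1   0.6 -16.6] ang -1.956 tilt [-0.001  0.   ] F port [-2.5  0.8  8.8] T port [ 0.05  1.11 -0.03] w 0.0167 q6 1.22
t 16.12 filter in port mm [ -0.1   0.6 -14.3] ang -1.956 tilt [-0.001  0.   ] F port [-0.5  0.3  7.6] T port [ 0.02  1.07 -0.  ] w 0.0169 q6 1.22
t 16.37 filter in port mm [ -0.2   0.7 -13.5] ang -1.956 tilt [-0.001  0.   ] F port [-2.5 -0.4  6.9] T port [-0.12  1.15 -0.02] w 0.0165 q6 1.22
```

```bash
python3 -m jog '[[[0,0,-0.7],[0,0,0],1],[[0,0,0],[0,0,0],1],[[0,0,0],[0,0,0],1]]' >/dev/null; python3 -c "from h import *;pf()"
python3 -m jog '[[[0,0,-0.7],[0,0,0],1],[[0,0,0],[0,0,0],1],[[0,0,0],[0,0,0],1]]' >/dev/null; python3 -c "from h import *;pf()"
```

```text
t 16.62 filter in port mm [ -0.1   0.9 -13.3] ang -1.955 tilt [-0.001 -0.   ] F port [-1.1 -0.8 -1.7] T port [-0.7   0.83 -0.06] w 0.0166 q6 1.21
t 16.87 filter in port mm [ -0.2   1.1 -13.2] ang -1.955 tilt [-0.002 -0.001] F port [ 0.7 -2.6 -9.8] T port [-0.99  0.5  -0.02] w 0.0167 q6 1.21
```

The axial force flips to a pull at −13.3, so the bayonet holds. I'll remove the tension and let go.

```bash
python3 -m jog '[[[0,0,0.7],[0,0,0],1],[[0,0,0],[0,0,0],1],[[0,0,0],[0,0,0],0.3],[[0,0,0],[0,0,0],0.3],[[0,0,0],[0,0,0],-0.3]]' ; python3 -c "from h import *;pf()"
python3 -m jog '[[[0,0,0],[0,0,0],-0.3],[[0,0,0],[0,0,0],-0.3],[[0,0,-20],[0,0,0],-0.3],[[0,0,-30],[0,0,0],-0.3],[[0,0,-40],[0,0,0],-0.3]]'; python3 -c "from h import *;pf()"
python3 -m jog '[[[0,0,-40],[0,0,0],-0.3],[[0,0,-20],[0,0,0],-0.3],[[0,0,0],[0,0,0],-0.3],[[0,0,0],[0,0,0],-0.3]]'
python3 - <<'E'
from h import *
ims=[]
for n in("side","top"):
    c=ctrl.capture(n);np.savez(f"/tmp/{n}4.npz",**c)
    u,v=np.round(proj(c,port+.03*n_)[0]).astype(int)
    a=cv2.resize(c["pixels"][v-35:v+35,u-35:u+35],(400,400),interpolation=cv2.INTER_CUBIC)
    P=cloud(c);h=cv2.cvtColor(c["pixels"],cv2.COLOR_BGR2HSV)
    g=(h[...,0]>45)&(h[...,0]<80)&(h[...,1]>110)&(np.linalg.norm(P-port,axis=-1)<.12)
    Q=(P[g]-port)@PR*1000;z=Q[:,2];F=Q[(z>60)&(z<85)]
    print(n,len(Q),"z",np.percentile(z,[2,50,98]),"fin",len(F),F.mean(0),cv2.minAreaRect(F[:,:2].astype(np.float32)) if len(F)>5 else 0)
    w,V=np.linalg.eigh(np.cov(F[:,:2].T));print("fin ang",np.arctan2(V[1,1],V[0,1]))
    ims.append(a)
cv2.imwrite("pics/done.png",np.hstack(ims))
E
```

```text
t: 17.28
position: [0.5224, -0.1993, 0.2399]
tcp_rot: [2.152, 1.695, 0.756]
force: [-0.3, 1.3, -0.2]
width: 0.0407
t 17.28 filter in port mm [  1.1   1.7 -12.7] ang -1.955 tilt [-0.004 -0.002] F port [-0.2  1.3 -0.1] T port [ 0.05  0.6  -0.02] w 0.0407 q6 1.21
t: 17.7
position: [0.4696, -0.2058, 0.3112]
tcp_rot: [2.157, 1.699, 0.755]
force: [0.1, -1.0, 0.7]
width: 0.0549
t 17.7 filter in port mm [-1.9  3.3 76.2] ang -1.956 tilt [ 0.001 -0.006] F port [ 0.4 -1.1  0.6] T port [-0.04  0.52  0.01] w 0.0549 q6 1.11
t: 18.03
position: [0.4369, -0.2134, 0.3639]
tcp_rot: [2.15, 1.692, 0.753]
force: [-0.4, -0.2, 0.1]
width: 0.0553
side 195 z [-15.30256231  42.85966526  74.41753658] fin 59 [ 3.42366331 13.21612864 69.71098994] ((2.274996280670166, 6.914241790771484), (46.505897521972656, 18.597749710083008), 67.02328491210938)
fin ang 1.0883654388553785
top 274 z [36.23249805 46.79099846 75.61483035] fin 108 [ 5.77235703  2.41934451 70.81889793] ((3.758812427520752, 2.299924850463867), (49.869285583496094, 21.413297653198242), 70.41461181640625)
fin ang 1.1882960448426945
```

View pics/done.png

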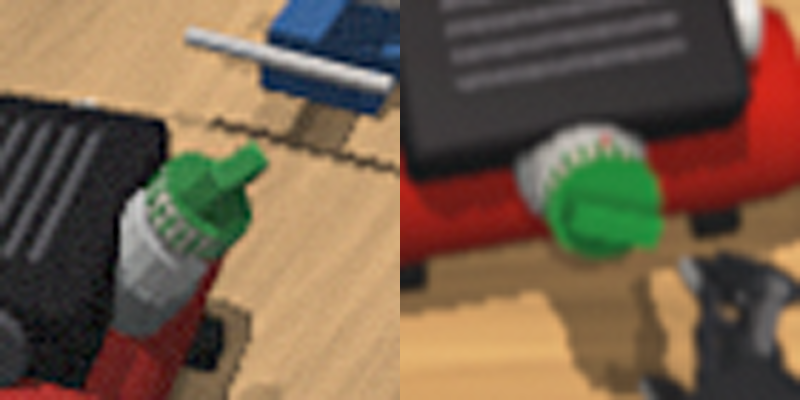

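The done view shows the filter seated in the port with its body on the collar. In the top crop the fin lies across at (610,222), and the gripper is clear. One last check on the bystanders, then I hand in.

Run:
```python
from h import *
for n,b in(("side",{"old":(241,317),"tin":(198,282),"mug":(167,327),"tape":(169,373),"bottle":(223,240),"driver":(325,252),"wrench":(367,205)}),("top",{"old":(198,217),"bottle":(254,161),"tin":(212,168),"driver":(296,250)})):
    A,B=[np.load(f"/tmp/{n}{i}.npz")["pixels"].astype(int) for i in(0,4)]
    print(n,{k:round(float(np.abs(A-B)[v-12:v+13,u-12:u+13].mean()),1) for k,(u,v) in b.items()})
pf();ctrl.sign_off()
```

```text
side {'old': 6.6, 'tin': 8.5, 'mug': 4.8, 'tape': 7.1, 'bottle': 7.1, 'driver': 8.1, 'wrench': 33.7}
top {'old': 1.4, 'bottle': 1.4, 'tin': 1.3, 'driver': 1.6}
t 18.13 filter in port mm [ -0.8   1.7 136.1] ang -1.956 tilt [-0.002 -0.003] F port [ 0.8  0.9 -0.6] T port [0.   0.6  0.04] w 0.0556 q6 1.03
the job is handed in; nothing more can be done
```

The green-capped filter is fitted in the port, locked and released. I handed the job in at about 18 s of the 58 s allowed.

**How it went:** I lifted the filter straight out of its sleeve and lowered the lug bar onto the plate. I felt by turning until it dropped in at about −0.3 rad, which agrees with the red marks. I pushed it in to the stop at −21.5 mm, backed off about 1 mm, turned it clockwise about 1.6 rad to the stop, and eased it up. The highest contact force I read was about 23 N, against the 80 N limit.

**Last checks:**
- **Locked:** easing up, the force changed from a push to a pull of about 10 N at −13.3 mm, so the bayonet is holding.
- **Seated after release:** the pictures show the body on the collar. The fin top is about 75 mm above the port plate, against 73 mm expected. The fin angle is −1.95 rad from the top camera and −2.05 rad from the side camera.
- **Gripper:** it is clear, about 15 cm back along the port axis, with no contact force.
- **Everything else:** the old filter, bottle, tin, mug, tape measure and screwdriver look unchanged between the first and last pictures.

**Disagreed or not confirmed:**
- The side camera put points up to 7 mm away from the top camera, so I used the top one for positions.
- The wrench area did change in the side view, probably because the arm or its shadow moved there. I did not check the wrench in the top view, but no move of mine went near it.
- I did not compare the screw bin at all.

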